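# Reset the travel stop on a mill slide

### The arm

A 7-joint arm with a two-finger parallel gripper is mounted at the origin on the work surface. World frame = base frame: x ahead of the robot, y to its left, z up, the work surface at z = 0. Lengths are in m, angles in rad, forces in N, time in s.
With the tool pointing down it reaches from about 0.375 to 0.925 m from the base axis. Payload 3.1 kg.
Tool frame: the origin (TCP) lies at the very end of the fingers, on their centre line; the grasp point (between the pads) lies 19 mm behind it (robot.hold_point_z is the distance from the TCP to the grasp point, in m); z points along the fingers, y is the line along which they close (so a half turn about z gives the same grasp; the last joint's range is limited). The gripper opens to 85 mm and grips with 20 to 120 N. Pads are 22 mm wide; open, the fingers measure 114 mm over their backs; the gripper's body (76 mm by 85 mm) begins 54 mm behind the grasp point. The pads swing forward as they close: fully open they stand 13 mm farther back than shut.
Start: joints at [-1.351, 0.383, 0.044, 1.598, -0.018, 1.161, -0.05], TCP at [0.203, 0.617, 0.231] pointing down, gripper open.
Joint ranges: [-2.61, 2.61], [-0.41, 2.15], [-1.48, 1.57], [0, 2.5], [-1.57, 4.71], [0.05, 1.97], [-2.85, 2.85]. Speed limits (rad/s): [2.79, 2.79, 3.14, 3.14, 3.14, 3.14, 3.14].

### API

Orientations are given as a unit quaternion [w, x, y, z].
In Python, from workcell import sensors, imaging, job, robot gives the robot as it stands.
- The arm moves only by the shell command python3 -m jog 'ROWS' [FORCE]. ROWS is a JSON object of lists of equal length, an entry for each row: "dr": the turn, a rotation vector about the tool's x, y, z in degrees, a list of three; "offset": the shift along the tool's x, y, z in mm, a list of three; "jaw": the opening, from 0 (shut) to 1 (fully open). A call has 1 to 5 rows; each row shifts and turns the commanded pose from where the row before left it, along the tool's axes as they then stand; what a row does not reach is not made up. A row lasts 1/8 s, in which the tool goes at most 62.5 mm and 10.7 degrees, less where a joint would pass 70% of its speed; a pose out of reach is approached as far as the arm can. A call with a gripper value outside its range is refused whole. The fingers move at their own pace and stop on an object; FORCE is the grip in N (left out, the last holds). Time passes only in rows, so rows that do not move let the fingers close. It gives the time, the measured TCP pose, the force, the opening and the grip force at its end, in the units of the state.
- sensors.get_obs(): the state, without advancing time (a new reading comes with each control period).
- imaging.camera(name): name is "scene" or "top" or "wrist"; returns the picture (420x560x3 uint8, blue, green, red); there is no depth.
- imaging.get_calibration(name): a dict with "fx", "fy", "cx", "cy" (pixels), "R" (3x3) and "t" (3): a world point X has camera coordinates R X + t. Camera axes: x right, y down, z forward; pixel columns grow to the right and rows downward; lengths in m; the calibration is good to about 2 mm. A picture is of the moment at which its call begins: read the wrist's pose just before it. get_calibration takes no time and is no camera call; for the wrist camera it gives the pose at the moment of the call.
- job.finish_job(): hands the job in; it is judged then, once.
The state is a dict: "t": time; "q": joint angles; "qvel": joint speeds; "joint_efforts": joint torques, N m; "eef_pos": TCP position; "ee_rot": TCP orientation; "wrist_force": force on the tool from outside, world axes, zero at the start; "torque": the same for the moment, N m; "opening": finger opening in m; "finger_force": force on a finger pad.
Only numpy, scipy, OpenCV 4.12 (cv2) and the standard library are available. Lean on these libraries where they do the work, as an engineer would, in place of code of your own. Each camera call takes 0.05 s, during which the arm holds its last target. There are 200 camera calls.

### The job

Reset the travel stop on the slide table: on the side away from the handwheel, loosen the wing screw of the stop collar (anticlockwise), slide the collar along the rod until it just touches the lug of the carriage without pushing the carriage along, then turn the screw back tight. Leave the other collar and its screw as they are, do not disturb the things lying around, and let go at the end.

Things in the scene. Friction and masses are not known exactly. Their poses are not given: they have to be found in the camera images.
- slide_unit: slide table of a small mill, screwed to the bench: yellow-green drip tray 300 x 480 mm, dark olive bed and a bright stop rod (24 mm diameter, 424 mm long between two posts 118 mm high). Origin: centre of the tray's underside. Its y axis runs along the rod and bed, towards the end with the aluminium handwheel; its z is up. The rod's axis lies at x = -75 mm, z = 95 mm in this frame
- lug (a point): top centre of the dark steel lug of the aluminium carriage; the rod passes through it. Lug 46 mm across the rod, 30 mm along the rod (so its faces lie 15 mm either side of this point), top 117 mm above the bench. The carriage slides along y but is stiff: it takes about 16 N to push
- collar_a_mid (a point): centre of the stop collar to be moved, the one on the side away from the handwheel (-y side of the lug): steel ring 60 mm diameter, 30 mm long along the rod, centred on the rod's axis 95 mm above the bench. It is keyed so that it slides along the rod but does not turn on it. Free, it slides with about 2 N; with the screw tight the rod holds it firmly. It touches the lug when their centres are 30 mm apart along the rod
- collar_a_wing (a point): middle of the wing head of that collar's set screw, 64 mm above the collar's centre (159 mm above the bench): an upright flat bar 66 mm long, 12 mm thick, 30 mm high on a 18 mm neck that stands on top of the collar; turns about the vertical. This point's x axis runs along the wing. The wing's underside is 16 mm above the small flat boss on the collar's top
- collar_a_screw (a joint): angle of that screw, rad: 0 = tight, with the wing square across the rod; grows anticlockwise as seen from above, up to a stop at 1.5 (wing along the rod). It bites below about 0.6, holds firmly below 0.3 and is quite free above 0.6. Turning takes 0.1 to 0.2 N m; it stays where it is left, stop at -0.1
- collar_b_mid (a point): centre of the second, identical collar, between lug and handwheel; it must stay as it is
- collar_b_screw (a joint): angle of the second collar's screw, rad; tight, to be left alone
- screwdriver: screwdriver 200 mm long lying on the bench, bystander; origin under its middle
- vee_block: steel vee block 50 x 75 x 42 mm on the bench, bystander; origin: centre of its underside
- oil_can: aluminium can 64 mm diameter, 130 mm high, standing on the bench, bystander; origin: centre of its underside

How it is judged:
On the way, in this order (a step that is already met when the one before it is completed fails the run):
1. the set screw of the collar away from the handwheel is loosened (beyond 0.5 rad) with the collar still where it was (value of joint collar_a_screw above 0.5 rad and distance of collar_a_mid from where it was at the start of the episode below 0.015 m), for 0.1 s.
2. with the screw still loose (beyond 0.4 rad), the collar is slid up to the lug, gap under 3 mm (value of joint collar_a_screw above 0.4 rad and horizontal distance between collar_a_mid and lug below 0.033 m), for 0.1 s.
At the end, for the whole second after the job is handed in: the collar away from the handwheel rests against the lug (gap under 3 mm), its screw is tight again (below 0.3 rad) and the carriage is within 5 mm of where it stood (value of joint collar_a_screw below 0.3 rad and horizontal distance between collar_a_mid and lug below 0.033 m and distance of lug from where it was at the start of the episode below 0.005 m); the robot touches nothing.
It fails at once if the carriage is pushed more than 8 mm (distance of lug from where it was at the start of the episode above 0.008 m).
It fails at once if the other collar is moved (over 5 mm) or its screw turned beyond 0.4 rad (distance of collar_b_mid from where it was at the start of the episode above 0.005 m or value of joint collar_b_screw above 0.4 rad).
It fails at once if a bystander is moved more than 20 mm (distance of any of screwdriver, vee_block, oil_can from where it was at the start of the episode above 0.02 m).
It also fails if it takes over 48 s, if anything falls off the work surface, if the arm or the gripper's body presses on something with over 40 N, if the wrist force passes 120 N, or if a joint passes its speed limit or range.

## Working session

There is one attempt and no reset: what is moved stays moved. The work goes in short steps, Python scripts to look and compute and a shell command to move; the robot and the scene stay as the last step left them, time stands still between calls to the robot, and variables do not carry over. Pictures are saved under pics/ and viewed, at most 10 in all, crops included, and the job is handed in when it is done.

```bash
mkdir -p pics
python3 - <<'E'
from workcell import sensors, imaging
import cv2
for n in("scene","top"):
    cv2.imwrite(f"pics/{n}0.png",imaging.camera(n)); c=imaging.get_calibration(n); print(n,c)
o=sensors.get_obs(); print(o)
E
```

```text
scene {'fx': 545.7236797410101, 'fy': 545.7236797410101, 'cx': 282.6433384547523, 'cy': 207.0078731464042, 'R': array([[-0.41305789,  0.91059002, -0.01445644],
       [ 0.75052373,  0.33137214, -0.5717575 ],
       [-0.51584621, -0.24701885, -0.8202953 ]]), 't': array([ 0.19264102, -0.33823788,  2.16561294])}
top {'fx': 501.10521857572184, 'fy': 501.10521857572184, 'cx': 281.77203285226534, 'cy': 216.2172063991868, 'R': array([[ 0.02212472, -0.99957544,  0.01895874],
       [-0.99656384, -0.02356413, -0.07940557],
       [ 0.07981861, -0.01713676, -0.99666209]]), 't': array([-0.01999805,  0.52776541,  1.47288599])}
{'t': 0.1, 'q': array([-1.35082232,  0.38378659,  0.04384325,  1.5994517 , -0.01788983,
        1.16119121, -0.04989848]), 'qvel': array([ 1.69057403e-04, -4.54208825e-04, -2.31558385e-03, -3.39741451e-03,
       -1.53596564e-03,  9.95686627e-04,  6.68107628e-05]), 'joint_efforts': array([ 2.89319440e-03, -4.34733689e+01,  1.02940377e+00, -2.50456238e+01,
        1.08725028e-02,  5.57427818e-03, -4.46375353e-06]), 'eef_pos': array([0.2028312 , 0.61662608, 0.22997523]), 'ee_rot': array([-1.23172196e-04,  1.58180342e-01,  9.87409482e-01, -1.21595684e-03]), 'wrist_force': array([0.23035944, 0.65439557, 0.03797954]), 'torque': array([-0.04373378,  0.02995211, -0.0210116 ]), 'finger_force': 0.0, 'opening': 0.08527127465152268}
```

View pics/scene0.png

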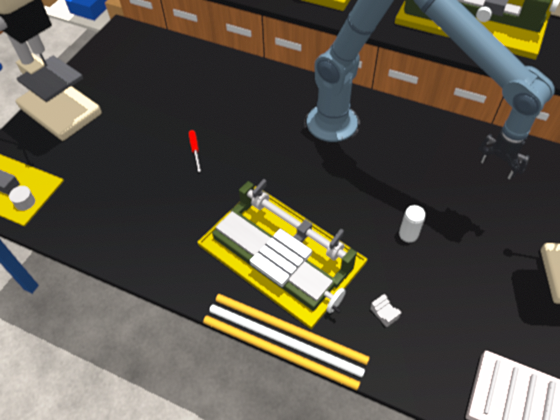

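View pics/top0.png

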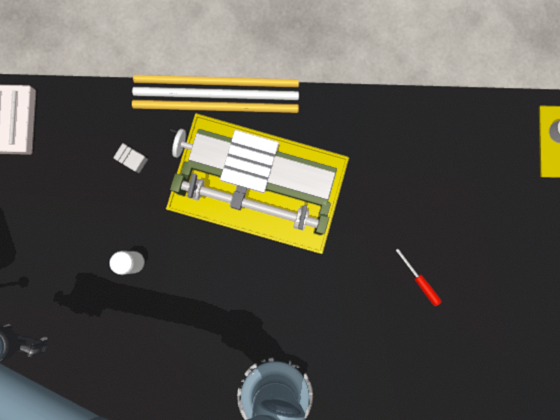

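The handwheel is at the top view's left end (180,143), so collar A is the right one (about 303,216) and the lug is near (239,199). The scene view shows collar A near (258,192). Next I enlarge both.

Run:
```python
import cv2,numpy as np
a=cv2.imread("pics/top0.png")[105:255,160:355]; b=cv2.imread("pics/scene0.png")[170:330,190:375]
a=cv2.resize(a,(780,600),interpolation=3); b=cv2.resize(b,(694,600),interpolation=3)
cv2.imwrite("pics/t1.png",a);cv2.imwrite("pics/s1.png",b)
```

```text
(no output)
```

View pics/t1.png

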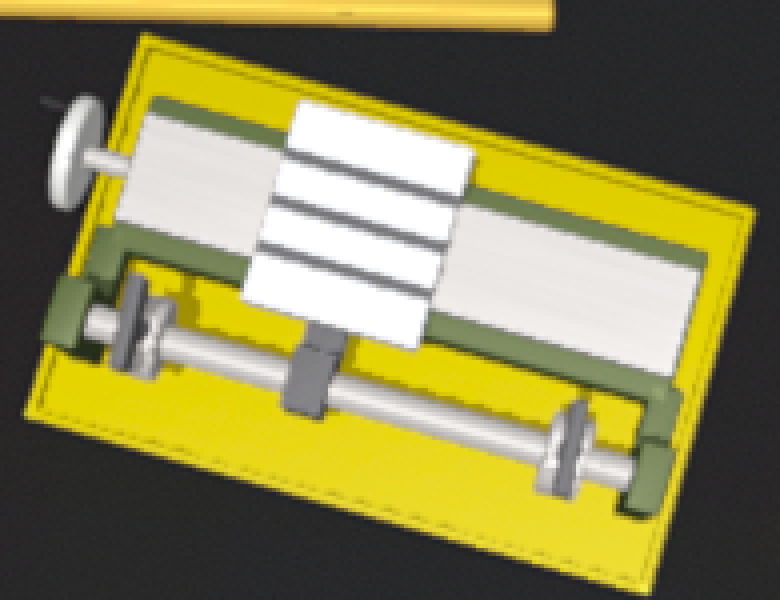

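View pics/s1.png

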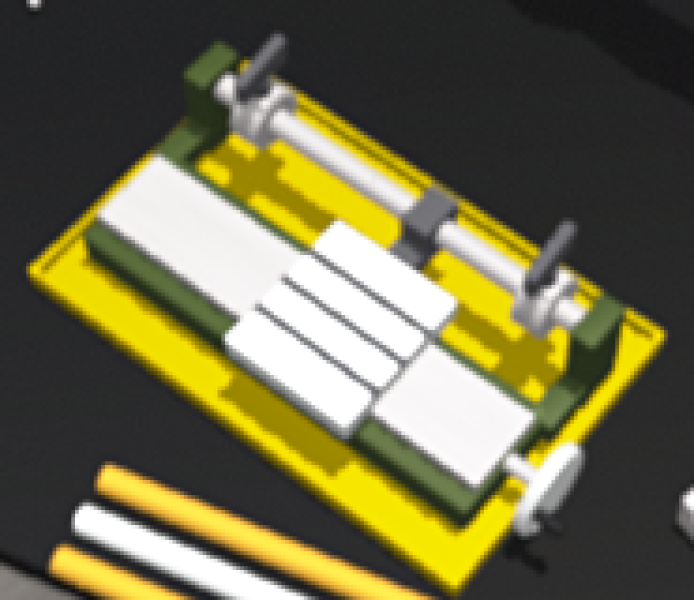

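Top crop (4x, origin 160,105). Tray corners are at (142,35), (757,210), (650,592) and (25,418). Post tops are at (69,313) and (647,478), the lug top at (312,380) and wing A's top at (573,449). The wing looks square across the rod.

```bash
cat > h.py <<'E'
from workcell import sensors, imaging
import numpy as np, cv2
from scipy.spatial.transform import Rotation as Ro
def ray(c,u,v,z):
    R=c["R"];o=-R.T@c["t"]; d=R.T@np.array([(u-c["cx"])/c["fx"],(v-c["cy"])/c["fy"],1]); return o+d*(z-o[2])/d[2]
def proj(c,X):
    p=c["R"]@np.asarray(X)+c["t"]; return np.array([c["fx"]*p[0]/p[2]+c["cx"],c["fy"]*p[1]/p[2]+c["cy"]])
def rot(o): return Ro.from_quat(np.roll(o["ee_rot"],-1))
E
python3 - <<'E'
from h import *
c=imaging.get_calibration("top"); s=imaging.get_calibration("scene")
f=lambda u,v,z: ray(c,160+u/4-.4,105+v/4-.4,z)
g=lambda u,v,z: ray(s,190+u/3.75-.4,170+v/3.75-.4,z)
T=[f(*p,.01) for p in((142,35),(757,210),(650,592),(25,418))]
print("edges",[np.linalg.norm(T[i]-T[i-1]).round(3) for i in range(4)],"ctr",np.mean(T,0))
yw=(T[0]-T[1]+T[3]-T[2])/2; print("yaw tray",np.degrees(np.arctan2(-yw[0],yw[1])))
A=f(69,313,.118);B=f(647,478,.118);d=A-B;print("posts",A,B,np.linalg.norm(d),"yaw",np.degrees(np.arctan2(-d[0],d[1])))
L=f(312,380,.117);W=f(573,449,.174);print("lug",L,"wing",W,np.linalg.norm((L-W)[:2]))
A2=g(597,323,.118);B2=g(211,65,.118);d=A2-B2;print("scene posts",A2,B2,np.linalg.norm(d),np.degrees(np.arctan2(-d[0],d[1])))
print("lug",g(433,208,.117),"wing",g(263,62,.174))
E
```

```text
edges [np.float64(0.304), np.float64(0.486), np.float64(0.301), np.float64(0.485)] ctr [0.62891079 0.06571559 0.01      ]
yaw tray -14.42828966746509
posts [0.60681869 0.28866323 0.118     ] [ 0.5008956  -0.11708649  0.118     ] 0.4193477540601584 yaw -14.630834787781207
lug [0.56403172 0.11809413 0.117     ] wing [ 0.51548106 -0.06175518  0.174     ] 0.18628725064323476
scene posts [0.61179354 0.29165312 0.118     ] [ 0.50246864 -0.11783532  0.118     ] 0.4238309929585882 -14.948134387561453
lug [0.56208326 0.12419282 0.117     ] wing [ 0.51758075 -0.0555961   0.174     ]
```

Checks hold: tray 302x485 mm, posts 419–424 mm apart, and lug and wing within 3 mm of the rod line. Unit yaw is about -14.6°. Moving above wing A.

```bash
for i in 1; do :; done; python3 -m jog '{"dr":[[0,0,0],[0,0,0],[0,0,0],[0,0,0],[0,0,0]],"offset":[[-34,-36,0],[-34,-36,0],[-34,-36,0],[-34,-36,0],[-34,-36,0]],"jaw":[1,1,1,1,1]}'; python3 -m jog '{"dr":[[0,0,0],[0,0,0],[0,0,0],[0,0,0],[0,0,0]],"offset":[[-34,-36,0],[-34,-36,0],[-34,-36,0],[-34,-36,0],[-34,-36,0]],"jaw":[1,1,1,1,1]}'; python3 -c "
from h import *
o=sensors.get_obs();print(o['q'])"
```

```text
t: 0.72
eef_pos: [0.3087, 0.3914, 0.2308]
ee_rot: [-0.0, 0.158, 0.987, -0.0]
wrist_force: [0.2, 0.7, -0.1]
opening: 0.0858
finger_force: 0.0
t: 1.35
eef_pos: [0.4137, 0.1675, 0.231]
ee_rot: [-0.0, 0.158, 0.987, 0.0]
wrist_force: [0.8, -0.2, 0.6]
opening: 0.0853
finger_force: 0.0
[-0.86156956 -0.02458418  0.38267529  2.08036089  0.01012874  1.08436066
  0.76942899]
```

```bash
python3 -m jog '{"dr":[[0,0,0],[0,0,0],[0,0,-3.7],[0,0,0],[0,0,0]],"offset":[[-34,-36,0],[-34,-36,0],[-34,-36,0],[-34,-36,0],[-34,-36,0]],"jaw":[1,1,1,1,1]}'; python3 -m jog '{"dr":[[0,0,0]],"offset":[[0,0,0]],"jaw":[1]}'; python3 -c "
from h import *
o=sensors.get_obs();print(o['q'],o['eef_pos'],o['ee_rot'])
c=imaging.get_calibration('wrist');im=imaging.camera('wrist');cv2.imwrite('pics/w1.png',im);print(c)
np.save('w1.npy',c,allow_pickle=True)
for z in(.174,):
  print(proj(c,[.5165,-.059,z]))
"
```

```text
t: 1.98
eef_pos: [0.5247, -0.0532, 0.231]
ee_rot: [-0.0, 0.126, 0.992, 0.0]
wrist_force: [1.3, 0.3, -0.5]
opening: 0.0855
finger_force: 0.0
t: 2.1
eef_pos: [0.5252, -0.0572, 0.2313]
ee_rot: [0.001, 0.13, 0.991, -0.002]
wrist_force: [-0.3, 0.7, 0.7]
opening: 0.0853
finger_force: 0.0
[-0.56226298  0.16778354  0.65462224  1.91572693 -0.11114234  1.09394458
  1.4459041 ] [ 0.52521636 -0.05715461  0.23133937] [ 5.12244287e-04  1.30389348e-01  9.91461516e-01 -1.55502188e-03]
{'fx': 375.4795413605205, 'fy': 375.4795413605205, 'cx': 280.74083306928117, 'cy': 207.0460390461841, 'R': array([[ 0.25914883,  0.96583202, -0.00322228],
       [ 0.92941358, -0.24846681,  0.27286378],
       [ 0.26273995, -0.07370717, -0.96204728]]), 't': array([-0.08133218, -0.53899884,  0.23727689])}
[271.75052365 212.73563596]
```

View pics/w1.png

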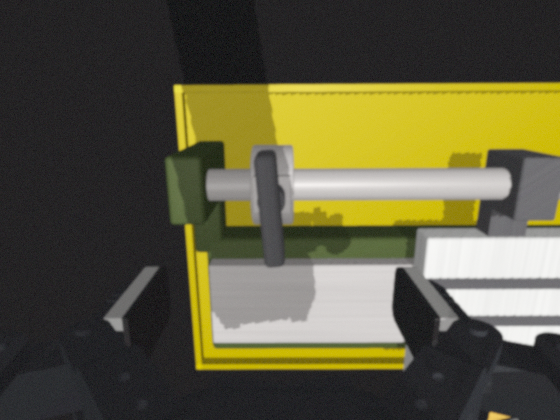

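Wing A's top face runs from about (266,152) to (273,265). I overlay a model of the wing, collar and lug, enlarged.

```bash
cat >> h.py <<'E'
yu=np.array([np.sin(np.radians(14.6)),np.cos(np.radians(14.6)),0]); xu=np.array([yu[1],-yu[0],0])
def box(im,c,ctr,h,col,a=0):
    ca,sa=np.cos(a),np.sin(a); ex=ca*xu+sa*yu; ey=-sa*xu+ca*yu
    P=[proj(c,ctr+sx*h[0]*ex+sy*h[1]*ey+np.array([0,0,sz*h[2]])) for sz in(-1,1) for sx,sy in((-1,-1),(1,-1),(1,1),(-1,1))]
    P=(np.array(P)*16).astype(int)
    for k in(0,4): cv2.polylines(im,[P[k:k+4].astype(np.int32)],True,col,1,cv2.LINE_AA,4)
E
python3 - <<'E'
from h import *
c=np.load('w1.npy',allow_pickle=True).item(); im=cv2.imread('pics/w1.png')
s=4; crop=cv2.resize(im[140:280,160:360],None,fx=s,fy=s,interpolation=3)
c2=dict(c); 
for k in('fx','fy'):c2[k]=c[k]*s
c2['cx']=(c['cx']-160+.5)*s-.5;c2['cy']=(c['cy']-140+.5)*s-.5
box(crop,c2,np.array([.5165,-.059,.159]),(.033,.006,.015),(0,0,255))
box(crop,c2,np.array([.5165,-.059,.095]),(.030,.015,.030),(255,0,0))
cv2.imwrite('pics/w1o.png',crop)
E
```

```text
(no output)
```

View pics/w1o.png

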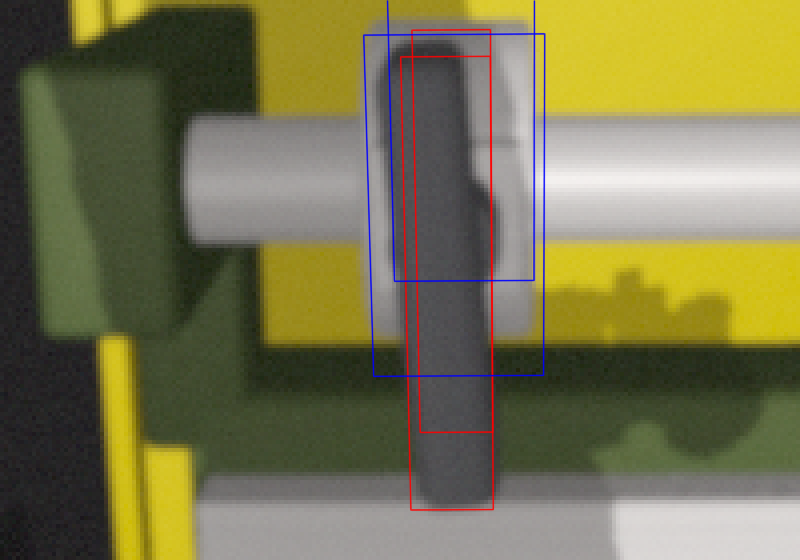

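The wing centre is about 1.2 mm towards -rod and 1.1 mm towards the robot from the guess, giving (0.515,-0.060). Next I centre over it, descend and check the pose.

```bash
python3 -m jog '{"dr":[[0,0,-1],[0,0,0],[0,0,0],[0,0,0]],"offset":[[9,-5,0],[0,0,15],[0,0,15],[0,0,0]],"jaw":[1,1,1,1]}'; python3 -c "
from h import *
o=sensors.get_obs();R=rot(o).as_matrix();print(o['q'],o['eef_pos'],R[:,1])
print('to go tool mm',R.T@(np.array([.5151,-.0599,.143])-o['eef_pos'])*1e3)"
```

```text
t: 2.65
eef_pos: [0.5127, -0.0537, 0.1991]
ee_rot: [-0.002, 0.117, 0.993, -0.0]
wrist_force: [0.4, -0.1, -0.7]
opening: 0.0856
finger_force: 0.0
[-0.55686692  0.1839179   0.6443919   1.97292176 -0.12780753  1.02908018
  1.48233422] [ 0.51272351 -0.05370058  0.19907898] [ 0.23233929  0.9726339  -0.00132275]
to go tool mm [-3.9895319  -5.40343447 56.06977091]
```

```bash
python3 -m jog '{"dr":[[0,0,0]],"offset":[[0,0,0]],"jaw":[1]}'|sed -n 2,3p; python3 -m jog '{"dr":[[0,0,0]],"offset":[[0,0,0]],"jaw":[1]}'|sed -n 2,3p;python3 -c "
from h import *
for i in range(3):
  imaging.camera('wrist');o=sensors.get_obs();print(o['eef_pos'],o['ee_rot'],o['qvel'].round(3))"
```

```text
eef_pos: [0.5146, -0.0543, 0.201]
ee_rot: [-0.0, 0.117, 0.993, -0.0]
eef_pos: [0.5151, -0.0545, 0.2017]
ee_rot: [0.0, 0.118, 0.993, 0.0]
[ 0.51509287 -0.05459268  0.20172662] [4.96568435e-04 1.17618673e-01 9.93058709e-01 4.99345437e-05] [ 0.001 -0.001  0.001 -0.001  0.001  0.001 -0.001]
[ 0.51504851 -0.05462714  0.20172971] [4.91417339e-04 1.17634754e-01 9.93056805e-01 6.60506203e-05] [ 0.001 -0.001  0.001  0.001  0.002 -0.001  0.001]
[ 0.51498488 -0.0545934   0.20169564] [4.38398367e-04 1.17640780e-01 9.93056114e-01 9.49115339e-05] [-0.    -0.     0.002  0.002 -0.     0.001  0.001]
```

The arm is settled now. I re-measure from this steady pose with the overlay.

Run:
```python
from h import *
c=imaging.get_calibration('wrist'); im=imaging.camera('wrist')
C=np.array([.5151,-.0599,0]); p=proj(c,C+[0,0,.16]); u0,v0=int(p[0])-100,max(0,int(p[1])-75); print(u0,v0)
s=4; crop=cv2.resize(im[v0:v0+150,u0:u0+200],None,fx=s,fy=s,interpolation=3)
c2=dict(c)
for k in('fx','fy'):c2[k]=c[k]*s
c2['cx']=(c['cx']-u0+.5)*s-.5;c2['cy']=(c['cy']-v0+.5)*s-.5
box(crop,c2,C+[0,0,.159],(.033,.006,.015),(0,0,255))
box(crop,c2,C+[0,0,.095],(.030,.015,0),(255,0,0))
cv2.imwrite('pics/w2o.png',crop); np.save('w2.npy',c2,allow_pickle=True)
```

```text
168 163
```

View pics/w2o.png

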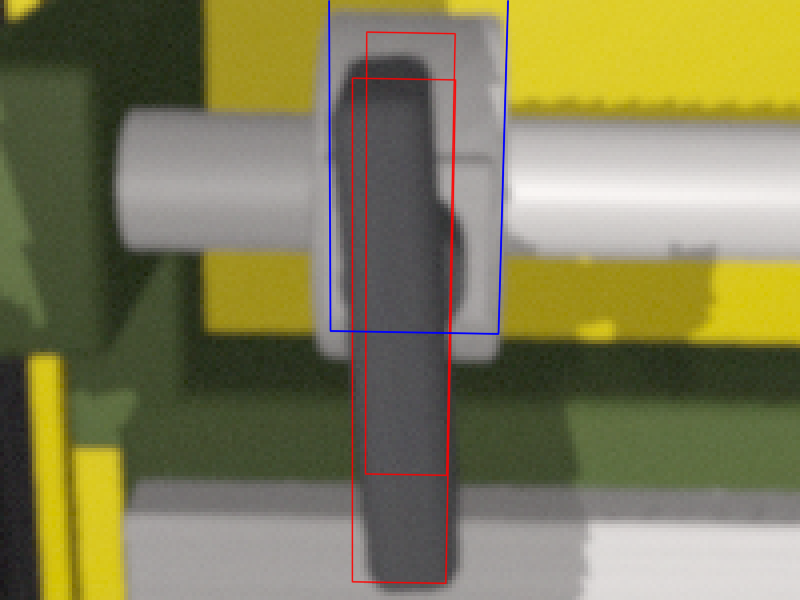

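The wing centre is confirmed at about (0.515,-0.0605), turned about 4° anticlockwise of my rod yaw. Descending and gripping.

```bash
python3 -m jog '{"dr":[[0,0,-2.5],[0,0,0],[0,0,0],[0,0,0],[0,0,0]],"offset":[[-1.5,-5.7,0],[0,0,20],[0,0,20],[0,0,18],[0,0,0]],"jaw":[1,1,1,1,1]}' 40; python3 -m jog '{"dr":[[0,0,0],[0,0,0]],"offset":[[0,0,0],[0,0,0]],"jaw":[1,1]}'; python3 -m jog '{"dr":[[0,0,0],[0,0,0],[0,0,0],[0,0,0],[0,0,0]],"offset":[[0,0,0],[0,0,0],[0,0,0],[0,0,0],[0,0,0]],"jaw":[0.5,0.1,0,0,0]}' 40;  python3 -m jog '{"dr":[[0,0,0]],"offset":[[0,0,0]],"jaw":[0]}'
```

```text
t: 3.72
eef_pos: [0.5133, -0.0603, 0.1418]
ee_rot: [-0.002, 0.096, 0.995, -0.0]
wrist_force: [0.3, -0.4, 0.4]
opening: 0.0854
finger_force: 0.0
t: 3.98
eef_pos: [0.5156, -0.0605, 0.1442]
ee_rot: [0.001, 0.096, 0.995, 0.0]
wrist_force: [1.1, -0.1, -0.1]
opening: 0.0855
finger_force: 0.0
t: 4.6
eef_pos: [0.5148, -0.0606, 0.1435]
ee_rot: [-0.0, 0.096, 0.995, -0.0]
wrist_force: [-1.1, -0.3, 2.0]
opening: 0.0137
finger_force: 39.0
t: 4.72
eef_pos: [0.5148, -0.0606, 0.1435]
ee_rot: [0.0, 0.096, 0.995, -0.0]
wrist_force: [-1.0, -0.7, 3.2]
opening: 0.0139
finger_force: 39.1
```

Gripped and centred. Turning anticlockwise 60°.

```bash
python3 -m jog '{"dr":[[0,0,-10],[0,0,-10],[0,0,-10]],"offset":[[0,0,0],[0,0,0],[0,0,0]],"jaw":[0,0,0]}'; python3 -m jog '{"dr":[[0,0,-10],[0,0,-10],[0,0,-10],[0,0,0],[0,0,0]],"offset":[[0,0,0],[0,0,0],[0,0,0],[0,0,0],[0,0,0]],"jaw":[0,0,0,0,0]}';python3 -c "
from h import *
o=sensors.get_obs();R=rot(o).as_matrix();print(o['q'],o['torque'],np.degrees(np.arctan2(R[1,1],R[0,1])),'yu in tool',R.T@yu)"
```

```text
t: 5.1
eef_pos: [0.5148, -0.0614, 0.1435]
ee_rot: [0.0, -0.167, 0.986, -0.001]
wrist_force: [0.0, -1.9, 2.3]
opening: 0.0141
finger_force: 39.1
t: 5.72
eef_pos: [0.5155, -0.0612, 0.1436]
ee_rot: [0.001, -0.413, 0.911, -0.001]
wrist_force: [2.0, -2.7, 1.6]
opening: 0.0139
finger_force: 39.0
[-0.36071048  0.25183912  0.45007254  2.00958388 -0.13706397  0.90697103
  2.5842709 ] [-0.54374872 -0.32602879 -0.05943703] 138.81449919901036 yu in tool [-8.94267874e-01  4.47531880e-01 -4.32146562e-04]
```

Loose (about 60° turned, torque gone). Sliding along the rod.

```bash
python3 -m jog '{"dr":[[0,0,0],[0,0,0],[0,0,0],[0,0,0]],"offset":[[-8.9,4.5,0],[-13.4,6.7,0],[-13.4,6.7,0],[-8.9,4.5,0]],"jaw":[0,0,0,0]}';python3 -m jog '{"dr":[[0,0,0],[0,0,0],[0,0,0],[0,0,0],[0,0,0]],"offset":[[-17.9,9,0],[-17.9,9,0],[-13.4,6.7,0],[-8.9,4.5,0],[0,0,0]],"jaw":[0,0,0,0,0]}';python3 -m jog '{"dr":[[0,0,0],[0,0,0]],"offset":[[0,0,0],[0,0,0]],"jaw":[0,0]}'; python3 -c "
from h import *
o=sensors.get_obs();R=rot(o).as_matrix();d=o['eef_pos']-[.515,-.0605,.1435];print(d@yu,d@xu,o['wrist_force']@yu,o['wrist_force']@xu,np.degrees(np.arctan2(R[1,1],R[0,1])),'yu in tool',R.T@yu)
im=imaging.camera('scene');cv2.imwrite('pics/s2.png',cv2.resize(im[170:310,230:370],(600,600),interpolation=3))"
```

```text
t: 6.22
eef_pos: [0.5287, -0.0101, 0.1436]
ee_rot: [0.001, -0.416, 0.91, -0.001]
wrist_force: [4.7, -3.0, 0.2]
opening: 0.0139
finger_force: 39.0
t: 6.85
eef_pos: [0.5454, 0.054, 0.1437]
ee_rot: [0.003, -0.416, 0.909, -0.0]
wrist_force: [6.2, -0.5, -1.4]
opening: 0.0136
finger_force: 39.0
t: 7.1
eef_pos: [0.5454, 0.054, 0.1437]
ee_rot: [0.003, -0.416, 0.91, -0.0]
wrist_force: [6.7, 0.0, -1.8]
opening: 0.014
finger_force: 39.0
0.11846666823913812 0.0005595780819302212 1.6942179363771004 6.472275049427016 139.12376794177663 yu in tool [-0.896664    0.44269801  0.00348445]
```

View pics/s2.png

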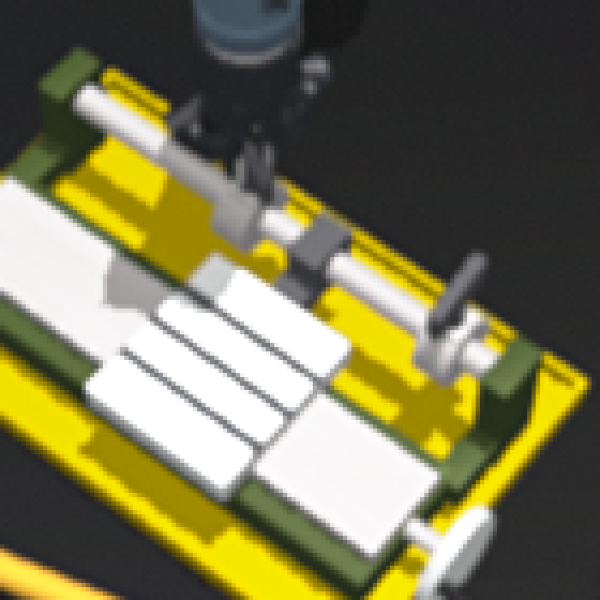

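The collar has followed 118 mm. The visible gap to the lug is (265,220) to (290,250) in the crop, consistent with about 35 mm left. I ease the 6 N side load and advance.

```bash
python3 -m jog '{"dr":[[0,0,0],[0,0,0],[0,0,0],[0,0,0],[0,0,0]],"offset":[[-9.4,3.5,0],[-9,4.4,0],[-4.5,2.2,0],[0,0,0],[0,0,0]],"jaw":[0,0,0,0,0]}'
cat > st.py <<'E'
from h import *
o=sensors.get_obs();d=o['eef_pos']-[.515,-.0605,.1435];print('t',o['t'],'along,across mm',(d@yu*1e3).round(2),(d@xu*1e3).round(2),'F',(o['wrist_force']@yu).round(2),(o['wrist_force']@xu).round(2))
E
python3 st.py
```

```text
t: 7.78
eef_pos: [0.5515, 0.0767, 0.1436]
ee_rot: [0.001, -0.415, 0.91, 0.0]
wrist_force: [4.9, -0.0, 0.1]
opening: 0.0138
finger_force: 39.4
t 7.775 along,across mm 141.99 0.71 F 1.22 4.76
```

```bash
python3 -m jog '{"dr":[[0,0,0],[0,0,0],[0,0,0],[0,0,0]],"offset":[[-1.8,0.9,0],[-1.8,0.9,0],[-1.8,0.9,0],[0,0,0]],"jaw":[0,0,0,0]}' >/dev/null; python3 st.py; python3 -m jog '{"dr":[[0,0,0],[0,0,0]],"offset":[[-1.8,0.9,0],[0,0,0]],"jaw":[0,0]}'>/dev/null; python3 st.py;  python3 -c "
from h import *
im=imaging.camera('scene');cv2.imwrite('pics/s3.png',cv2.resize(im[200:260,260:340],(800,600),interpolation=3))"
```

```text
t 8.275 along,across mm 146.05 0.72 F -1.84 5.89
t 8.525 along,across mm 147.97 0.73 F -2.29 4.44
```

View pics/s3.png

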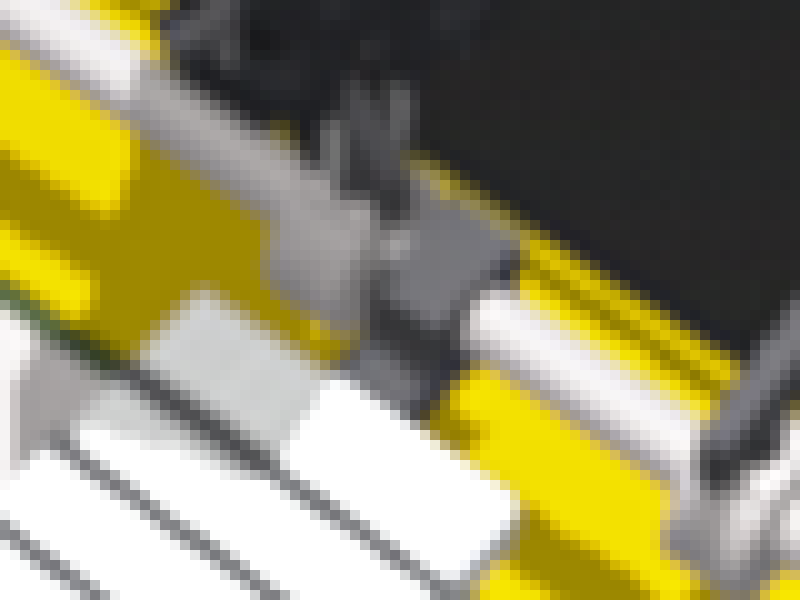

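The collar's right face (368,240) is now only a few millimetres from the lug (390,260), and the force is just the 2 N of sliding. Creeping in 1 mm steps.

```bash
for k in 1; do python3 -m jog '{"dr":[[0,0,0],[0,0,0]],"offset":[[-0.9,0.45,0],[0,0,0]],"jaw":[0,0]}'>/dev/null; python3 st.py; done; python3 -m jog '{"dr":[[0,0,0],[0,0,0]],"offset":[[-0.9,0.45,0],[0,0,0]],"jaw":[0,0]}'>/dev/null; python3 st.py;  python3 -m jog '{"dr":[[0,0,0],[0,0,0]],"offset":[[-0.9,0.45,0],[0,0,0]],"jaw":[0,0]}'>/dev/null; python3 st.py
```

```text
t 8.825 along,across mm 148.81 0.74 F -1.59 5.05
t 9.075 along,across mm 149.79 0.74 F -1.92 5.24
t 9.325 along,across mm 150.81 0.74 F -1.54 4.44
```

```bash
python3 -m jog '{"dr":[[0,0,0],[0,0,0]],"offset":[[-0.9,0.45,0],[0,0,0]],"jaw":[0,0]}'>/dev/null; python3 st.py;  python3 -m jog '{"dr":[[0,0,0],[0,0,0]],"offset":[[-0.9,0.45,0],[0,0,0]],"jaw":[0,0]}'>/dev/null; python3 st.py
```

```text
t 9.575 along,across mm 151.77 0.72 F -1.36 4.62
t 9.825 along,across mm 152.8 0.74 F -2.39 6.16
```

```bash
python3 -m jog '{"dr":[[0,0,0],[0,0,0]],"offset":[[-0.9,0.45,0],[0,0,0]],"jaw":[0,0]}'>/dev/null; python3 st.py;  python3 -m jog '{"dr":[[0,0,0],[0,0,0]],"offset":[[-0.9,0.45,0],[0,0,0]],"jaw":[0,0]}'>/dev/null; python3 st.py
```

```text
t 10.075 along,across mm 153.78 0.74 F -1.9 5.52
t 10.325 along,across mm 154.82 0.72 F -1.96 4.71
```

```bash
python3 -m jog '{"dr":[[0,0,0],[0,0,0]],"offset":[[-0.9,0.45,0],[0,0,0]],"jaw":[0,0]}'>/dev/null; python3 st.py
```

```text
t 10.575 along,across mm 155.33 0.72 F -1.76 5.09
```

```bash
python3 -m jog '{"dr":[[0,0,0],[0,0,0]],"offset":[[-0.9,0.45,0],[0,0,0]],"jaw":[0,0]}'>/dev/null; python3 st.py
```

```text
t 10.825 along,across mm 155.4 0.74 F -3.73 3.81
```

```bash
python3 -m jog '{"dr":[[0,0,0]],"offset":[[0,0,0]],"jaw":[0]}'>/dev/null; python3 st.py; python3 -m jog '{"dr":[[0,0,0],[0,0,0]],"offset":[[0,0,0],[0,0,0]],"jaw":[0,0]}'>/dev/null; python3 st.py
```

```text
t 10.95 along,across mm 155.37 0.76 F -2.53 5.29
t 11.2 along,across mm 155.42 0.75 F -3.92 4.26
```

```bash
python3 -m jog '{"dr":[[0,0,0],[0,0,0],[0,0,0]],"offset":[[-1.3,0.7,0],[0,0,0],[0,0,0]],"jaw":[0,0,0]}'>/dev/null; python3 st.py
```

```text
t 11.575 along,across mm 155.5 0.73 F -5.85 3.73
```

Contact is confirmed: motion stalls at 155.4 mm while force climbs, well below 16 N. Tightening.

```bash
python3 -m jog '{"dr":[[0,0,10],[0,0,10],[0,0,10]],"offset":[[0,0,0],[0,0,0],[0,0,0]],"jaw":[0,0,0]}'>/dev/null; python3 st.py; python3 -m jog '{"dr":[[0,0,10],[0,0,10],[0,0,10],[0,0,2],[0,0,0]],"offset":[[0,0,0],[0,0,0],[0,0,0],[0,0,0],[0,0,0]],"jaw":[0,0,0,0,0]}'; python3 st.py; python3 -c "
from h import *
o=sensors.get_obs();R=rot(o).as_matrix();print(o['torque'],np.degrees(np.arctan2(R[1,1],R[0,1])),'yu in tool',R.T@yu)"
```

```text
t 11.95 along,across mm 156.06 0.15 F -5.06 2.72
t: 12.58
eef_pos: [0.5544, 0.0914, 0.1435]
ee_rot: [-0.001, 0.113, 0.994, -0.001]
wrist_force: [1.8, -4.4, 4.9]
opening: 0.0138
finger_force: 40.2
t 12.575 along,across mm 156.92 -0.14 F -3.85 2.86
[-1.0794587  -0.35546507  0.04057222] 76.97271295971237 yu in tool [-0.02744256  0.9996213  -0.00203856]
```

Tight again. Releasing and lifting away.

```bash
python3 -m jog '{"dr":[[0,0,0],[0,0,0],[0,0,0],[0,0,0]],"offset":[[0,0,0],[0,0,0],[0,0,0],[0,0,0]],"jaw":[0.5,1,1,1]}'>/dev/null; python3 st.py; python3 -m jog '{"dr":[[0,0,0],[0,0,0],[0,0,0],[0,0,0],[0,0,0]],"offset":[[0,0,-15],[0,0,-25],[0,0,-20],[0,0,0],[0,0,0]],"jaw":[1,1,1,1,1]}'
python3 - <<'E'
from h import *
c=imaging.get_calibration('wrist');im=imaging.camera('wrist'); t=imaging.camera('top')
C=np.array([.515,-.0605,0])+.1565*yu; p=proj(c,C+[0,0,.13]);u0=max(0,min(340,int(p[0])-110));v0=max(0,int(p[1])-82)
s=2
a=cv2.resize(im,None,fx=1,fy=1); b=cv2.resize(t[130:235,160:300],None,fx=1.7,fy=1.7)
crop=cv2.resize(im[v0:v0+165,u0:u0+220],None,fx=3.6,fy=3.6,interpolation=3)[:600,:800]
cv2.imwrite('pics/end.png',crop);print(crop.shape)
E
```

```text
t 13.075 along,across mm 158.91 -0.57 F -1.02 -0.44
t: 13.7
eef_pos: [0.5548, 0.0929, 0.2031]
ee_rot: [-0.0, 0.113, 0.994, 0.0]
wrist_force: [-0.4, 0.2, -0.9]
opening: 0.0852
finger_force: 0.0
(594, 792, 3)
```

View pics/end.png

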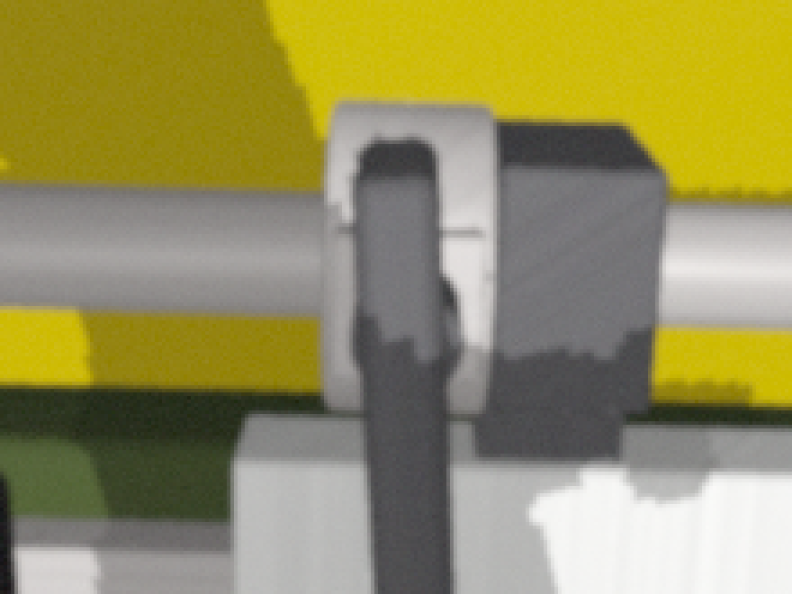

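The picture shows the collar's right face (495,250) flush against the lug, the wing square across the rod (356–437, 150 downward), and the gripper clear. Handing in.

```bash
python3 -c "
from workcell import job
print(job.finish_job())"
```

```text
the job is handed in; nothing more can be done
None
```

The job is handed in, with no verdict returned: collar A rests against the lug, its screw is turned back tight, the gripper has let go and lifted clear, and I estimate the carriage moved no more than about 1 mm.

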